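# Reset the exercise clock through its guarded key well

## Robot

A 6-joint arm with a two-finger parallel gripper is mounted at the origin on the work surface. World frame = base frame: x ahead of the robot, y to its left, z up, the work surface at z = 0. Lengths are in m, angles in rad, forces in N, time in s.
With the tool pointing down it reaches from about 0.25 to 0.775 m from the base axis. Payload 4 kg.
Tool frame: the origin (TCP) lies between the finger pads; the fingertips stand 25 mm ahead of it and the grasp point (between the pads) lies 6 mm ahead of it (robot.tip_reach is the z of the fingertips in the tool frame, in m); z points along the fingers, y is the line along which they close (so a half turn about z gives the same grasp; the last joint's range is limited). The gripper opens to 94 mm and grips with 3 to 60 N. Pads are 16 mm wide; open, the fingers measure 119 mm over their backs; the gripper's body (75 mm by 177 mm) begins 78 mm behind the grasp point.
Start: joints at [-1.26, 0.087, 1.371, -0, 1.684, -0.103], TCP at [0.221, -0.504, 0.231] pointing down, gripper open.
Joint ranges: [-3.1, 3.1], [-0.76, 2.03], [0.27, 2.55], [-1.08, 4.22], [0.17, 2.65], [-2.57, 2.57]. Speed limits (rad/s): [2.79, 2.79, 3.14, 3.14, 3.14, 3.14].

## Interface

Orientations are given as [roll, pitch, yaw] about the fixed x, y, z axes, in that order (R = Rz(yaw) Ry(pitch) Rx(roll)).
In Python, from bench import robot gives the robot as it stands. The module is installed in compiled form; this text tells all that it offers.
- The arm moves only by the shell command python3 -m handwheel 'ROWS'. ROWS is JSON, a list of rows, each a list of 3 entries, a list of its own where there are three numbers: the turn, a rotation vector about the world's x, y, z in units of 90 degrees (1.0 is 90 degrees), then the shift along the world's x, y, z in units of 0.05 m (1.0 is 0.05 m), then the closure, from 0 (fully open) to 1 (shut). A call has 1 to 5 rows; each row shifts and turns the commanded pose from where the row before left it; what a row does not reach is not made up. A row lasts 1/10 s, in which the tool goes at most 50 mm and 8.59 degrees, less where a joint would pass 70% of its speed; a pose out of reach is approached as far as the arm can. A call with a number of a shift or a turn outside -1 to 1 is refused whole. A call with a gripper value outside its range is refused whole. The fingers move at their own pace and stop on an object; the grip force is fixed at half the most. Time passes only in rows, so rows that do not move let the fingers close. It gives the time, the measured TCP pose, the force, the opening and the grip force at its end, in the units of the state.
- robot.get_obs(): the state, without advancing time (a new reading comes with each control period).
- robot.snapshot(name): name is "scene" or "top" or "wrist"; returns (picture, depth): 400x640x3 uint8, red, green, blue; 400x640 float32, m along the optical axis (not along the pixel's ray), 0 where there is no reading.
- robot.calibration(name): a dict with "mtx" (3x3 intrinsics, pixels), "extrinsics" (4x4, takes a point from camera to world coordinates); the wrist camera has in their place "hand_eye" (4x4, takes a point from camera to tool coordinates, whose origin is the TCP and whose axes are the flange's). Camera axes: x right, y down, z forward; pixel columns grow to the right and rows downward; lengths in m; the calibration is good to about 2 mm. The wrist camera is an equidistant fisheye: a pixel r from the principal point sees the ray r / f radians off the axis. A picture is of the moment at which its call begins: read the wrist's pose just before it. calibration takes no time and is no camera call.
- robot.close_job(): hands the job in; it is judged then, once.
Trained networks look in the newest picture that a camera, given by its name, has taken for a name from the list of things; names that differ only in an ending like _2 or _b are one class to them, and where a whole thing is asked for, a point or a joint stands for the part that bears it (a point fixed in the world has none). Each returns a list of dicts, best first, with "p" (0 to 1); they miss things now and then, are a little off and sometimes report something else, mostly with a low value. They report only what shows in the picture. A call takes as long as a camera call.
- robot.boxes_of(query, camera): "bbox" ([left, top, right, bottom] in pixels, round what is visible of it).
The state is a dict: "time": time; "joint_positions": joint angles; "qvel": joint speeds; "joint_torque": joint torques, N m; "tool_pos": TCP position; "ee_rot": TCP orientation; "wrist_force": force on the tool from outside, world axes, zero at the start; "wrist_torque": the same for the moment, N m; "width": finger opening in m; "finger_force": force on a finger pad.
Only numpy, scipy, OpenCV 4.12 (cv2) and the standard library are available. Lean on these libraries where they do the work, as an engineer would, in place of code of your own. Each camera call takes 0.05 s, during which the arm holds its last target. There are 200 camera calls.

## Task

Reset the exercise clock on the map table for the next team: with a fingertip in its finger pocket slide the guard fully open, reach down into the well it uncovers and press the sunken reset key fully down for a full second, then let the key rise and slide the guard fully home over the well again. Do not press the raised start key, do not lift the clock or shove it along the table, and leave everything else lying where it is.

Things in the scene. Friction and masses are not known exactly. Their poses are not given: they have to be found in the camera images.
- clock: the exercise clock: loose flat grey box, 150 (x) x 260 (y) x 60 mm high, 1.4 to 2.3 kg. Origin: centre of its underside; z up, y along its long side, yaw within 0.4 rad. On the flat deck, 60 mm up: dark display strip along the +x long side; along the -x side the guard in rails (near the -y end) and the raised start key (near the +y end). A sideways push over about 10 N can shift it on the table
- well_mouth (a point): centre of the mouth of the round key well, level with the deck, 30 mm to -x and 75 mm to -y of the clock's middle. The well is 48 mm across, 30 mm deep, with vertical walls; only the sunken reset key stands in it. Hidden under the guard while the guard is shut
- guard (a joint): travel of the sliding guard along the clock's +y, in m: 0 = fully home (centred over the well, against its stop), 0.066 = fully open (against the other stop); the well mouth is wholly uncovered from 0.057 on. It starts at 0 to 0.012. It drags with about 1.5 N friction, stays where it is left, and cannot be lifted off
- guard_pocket (a point): centre of the black floor of the guard's finger pocket, 3 mm above the deck; moves with the guard. The guard is a square grey tray, 66 x 66 mm, 13 mm high above the deck, with 9 mm wide rims around a square open-topped pocket, 48 x 48 and 10 mm deep. A fingertip put into the pocket pushes the guard by its rims
- reset_key (a joint): how far the reset key is pressed, in m: 0 = up, 0.006 = fully down. Spring key, about 1.5 N to start and 5 N fully down; it rises by itself when let go
- key_top (a point): centre of the flat top of the sunken round white reset key, 30 mm diameter, 18 mm below the deck (42 mm above the table) when up, in the middle of the well; moves with the key, which travels straight down
- start_key (a joint): how far the raised start key is pressed, in m: 0 = up, 0.006 = fully down. Must be left alone
- start_top (a point): centre of the top of the round white start key, 28 mm diameter, which stands 10 mm proud of the deck, 163 mm to +y of the well
- kit_case: bystander: the burgundy instrument case, 150 x 190 x 65 mm, standing or lying loose on the table; origin at the centre of its underside (of its body)
- compass: bystander: the orange base-plate compass, 55 x 100 x 16 mm, standing or lying loose on the table; origin at the centre of its underside (of its body)
- marker_a: bystander: a white marker pen with black cap, lying near the clock's -x long side, 15 x 135 x 15 mm, standing or lying loose on the table; origin at the centre of its underside (of its body)
- marker_b: bystander: a white marker pen with black cap, lying near the case, 15 x 135 x 15 mm, standing or lying loose on the table; origin at the centre of its underside (of its body)
- mug: bystander: the white mug, 76 across and 90 tall, in mm, standing or lying loose on the table; origin at the centre of its underside (of its body)
- counter: bystander: the small dark green tally counter, 40 x 55 x 45 mm, standing or lying loose on the table; origin at the centre of its underside (of its body)

How it is judged:
On the way, in this order (a step that is already met when the one before it is completed fails the run):
1. the guard is slid open, clear of the well (value of joint guard above 0.056 m), for 0.1 s.
2. the sunken reset key is held fully down for a second, guard open (value of joint reset_key above 0.0048 m and value of joint guard above 0.05 m), for 0.9 s.
3. the key has risen again (value of joint reset_key below 0.0012 m), for 0.1 s.
4. the guard is slid home over the well (value of joint guard below 0.006 m), for 0.1 s.
At the end, for the whole second after the job is handed in: the reset key has been held down (4.8 mm or more of 6 mm) for 0.9 s with the guard open and is up again (within 1.2 mm), the guard is home within 6 mm, the start key is up, and the clock stands flat and at rest within 30 mm of where it was (value of joint guard below 0.006 m and value of joint each of reset_key, start_key below 0.0012 m and distance of clock from where it was at the start of the episode below 0.03 m and angle between clock's own z axis and vertical below 0.03 rad and linear speed of clock below 0.01 m/s); the robot touches nothing.
It fails at once if the raised start key is pressed (2.5 mm or more) (value of joint start_key above 0.0025 m).
It fails at once if the clock is lifted or tipped (height (world z) of clock above 0.008 m or angle between clock's own z axis and vertical above 0.1 rad).
It fails at once if the clock is shoved more than 30 mm (distance of clock from where it was at the start of the episode above 0.03 m).
It fails at once if something lying around is moved more than 20 mm, lifted or carried (distance of any of kit_case, compass, marker_a, marker_b, mug, counter from where it was at the start of the episode above 0.02 m).
It also fails if it takes over 58 s, if anything falls off the work surface, if the arm or the gripper's body presses on something with over 40 N, if the wrist force passes 120 N, or if a joint passes its speed limit or range.

## Working session

There is one attempt and no reset: what is moved stays moved. The work goes in short steps, Python scripts to look and compute and a shell command to move; the robot and the scene stay as the last step left them, time stands still between calls to the robot, and variables do not carry over. Pictures are saved under pics/ and viewed, at most 10 in all, crops included, and the job is handed in when it is done.

```bash
mkdir -p pics; python3 - <<'E'
from bench import robot
import cv2,numpy as np
for n in ("scene","top"):
    p,d=robot.snapshot(n); cv2.imwrite(f"pics/{n}0.png",p[...,::-1]); np.save(f"{n}0.npy",d)
    c=robot.calibration(n); print(n,np.round(c["mtx"],1).tolist(),np.round(c["extrinsics"],3).tolist())
    for q in ("clock","guard","guard_pocket","start_top"): 
        print(q,[(np.round(b["bbox"]).tolist(),round(b["p"],2)) for b in robot.boxes_of(q,n)][:2])
print(robot.get_obs())
E
```

```text
scene [[378.4, 0.0, 317.3], [0.0, 378.4, 196.1], [0.0, 0.0, 1.0]] [[0.199, 0.536, -0.821, 1.28], [0.98, -0.127, 0.155, -0.151], [-0.022, -0.835, -0.55, 0.557], [0.0, 0.0, 0.0, 1.0]]
clock [([355.0, 165.0, 468.0, 222.0], 0.86), ([314.0, 226.0, 369.0, 287.0], 0.33)]
guard [([369.0, 163.0, 396.0, 182.0], 0.82)]
guard_pocket [([373.0, 164.0, 396.0, 181.0], 0.6)]
start_top [([439.0, 172.0, 447.0, 187.0], 0.43)]
top [[448.4, 0.0, 316.3], [0.0, 448.4, 195.8], [0.0, 0.0, 1.0]] [[-0.058, -0.976, 0.209, 0.382], [-0.998, 0.057, -0.01, 0.015], [-0.002, -0.209, -0.978, 0.937], [0.0, 0.0, 0.0, 1.0]]
clock [([134.0, 173.0, 285.0, 275.0], 0.67), ([365.0, 156.0, 482.0, 253.0], 0.55)]
guard [([212.0, 226.0, 256.0, 264.0], 0.81)]
guard_pocket [([215.0, 223.0, 257.0, 266.0], 0.82)]
start_top [([151.0, 217.0, 164.0, 230.0], 0.69)]
{'time': 0.5, 'joint_positions': array([-1.26008812e+00,  8.72191574e-02,  1.37074109e+00,  1.80285569e-05,
        1.68358834e+00, -1.03121234e-01]), 'qvel': array([-0.00050776, -0.00181427, -0.00211395,  0.00080576, -0.00114853,
        0.00116063]), 'joint_torque': array([-4.22791272e-04, -3.39623916e+01, -3.02267683e+01,  7.17192865e-02,
        2.43342610e-02, -1.54619630e-05]), 'tool_pos': array([ 0.22115772, -0.50358402,  0.23047452]), 'ee_rot': array([ 3.14154697e+00, -1.32822901e-05,  4.13831471e-01]), 'wrist_force': array([ 0.25963846,  0.35734111, -0.68071868]), 'wrist_torque': array([ 0.0122528 ,  0.03495706, -0.02796628]), 'finger_force': 0.0, 'width': 0.09391577341184072}
```

```bash
python3 - <<'E'
import cv2
t=cv2.imread("pics/top0.png"); cv2.imwrite("pics/top0b.png",cv2.resize(t[110:310,80:400],None,fx=2.5,fy=2.5,interpolation=2))
E
```

```text
(no output)
```

View pics/top0b.png

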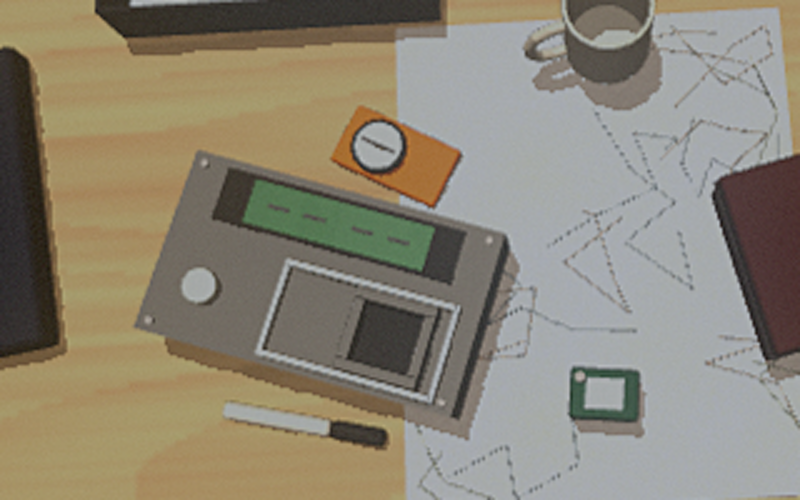

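View pics/scene0.png

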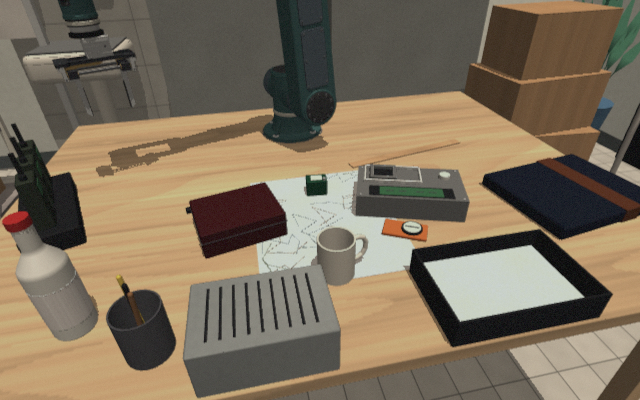

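The pictures show the clock with the guard pocket near top px (235,245), the start key at (160,224), marker_a below it at about (203,280) and the compass above at (238,172). Now I'll turn those pixels into positions using two views.

```bash
cat > h.py <<'E'
import numpy as np
from bench import robot
def ray(n,u,v):
    c=robot.calibration(n);K=np.array(c["mtx"]);E=np.array(c["extrinsics"])
    return E[:3,3],E[:3,:3]@np.linalg.solve(K,[u,v,1])
def at_z(n,u,v,z):
    o,d=ray(n,u,v);return o+d*(z-o[2])/d[2]
def tri(a,b):
    A=[];y=[]
    for n,u,v in(a,b):
        o,d=ray(n,u,v);d=d/np.linalg.norm(d);P=np.eye(3)-np.outer(d,d);A.append(P);y.append(P@o)
    return np.linalg.lstsq(np.vstack(A),np.hstack(y),rcond=None)[0]
E
python3 - <<'E'
from h import *
f=lambda x,y:(x/2.5+80,y/2.5+110)
for k,(x,y),z in [("c++",(200,152),.06),("c+-",(508,238),.06),("c--",(460,415),.06),("c-+",(135,327),.06),("pocket",(388,338),.063),("start",(199,286),.07),
  ("frame1",(288,262),.06),("frame2",(459,307),.06),("frame3",(434,401),.06),("frame4",(257,353),.06)]:
    u,v=f(x,y); d=np.load("top0.npy")[int(v),int(u)]; o,r=ray("top",u,v)
    print(k,at_z("top",u,v,z).round(4),"depth:",(o+r*d).round(4))
print("tri start",tri(("top",*f(199,286)),("scene",443.5,175)).round(4))
print("tri pocket",tri(("top",*f(388,338)),("scene",382.5,172.)).round(4))
E
```

```text
c++ [0.6398 0.3194 0.06  ] depth: [0.6399 0.3195 0.0598]
c+- [0.5544 0.0733 0.06  ] depth: [0.5661 0.0773 0.0007]
c-- [0.4179 0.1161 0.06  ] depth: [0.42   0.1223 0.0064]
c-+ [0.5005 0.3682 0.06  ] depth: [0.5007 0.3686 0.059 ]
pocket [0.4801 0.1698 0.063 ] depth: [0.4804 0.1703 0.0603]
start [0.5284 0.3151 0.07  ] depth: [0.5281 0.3145 0.0716]
frame1 [0.5452 0.2483 0.06  ] depth: [0.5442 0.2469 0.0655]
frame2 [0.5015 0.1141 0.06  ] depth: [0.5006 0.1133 0.0669]
frame3 [0.4297 0.1358 0.06  ] depth: [0.4297 0.1359 0.0598]
frame4 [0.4746 0.2726 0.06  ] depth: [0.4746 0.2725 0.0602]
tri start [0.5289 0.3162 0.0671]
tri pocket [0.4799 0.1703 0.0681]
```

```bash
python3 -m handwheel '[[[0,0,-0.047],[0.32,0.84,0],1],[[0,0,-0.047],[0.32,0.84,0],1],[[0,0,-0.047],[0.32,0.84,0],1],[[0,0,-0.047],[0.32,0.84,0],1],[[0,0,-0.047],[0.32,0.84,0],1]]'
python3 -m handwheel '[[[0,0,-0.047],[0.32,0.84,0],1],[[0,0,-0.047],[0.32,0.84,0],1],[[0,0,-0.047],[0.32,0.84,0],1],[[0,0,-0.047],[0.32,0.84,0],1],[[0,0,-0.047],[0.32,0.84,0],1]]'
python3 -m handwheel '[[[0,0,0],[0.32,0.84,0],1],[[0,0,0],[0.32,0.84,-0.2],1],[[0,0,0],[0.32,0.84,-0.2],1],[[0,0,0],[0.32,0.84,-0.2],1],[[0,0,0],[0,0,0],1]]'
```

```text
time: 1.0
tool_pos: [0.3014, -0.292, 0.2306]
ee_rot: [3.141, -0.001, 0.041]
wrist_force: [-0.1, -0.4, 0.1]
width: 0.0577
finger_force: 0.0
time: 1.5
tool_pos: [0.3814, -0.0819, 0.2309]
ee_rot: [3.141, -0.001, -0.328]
wrist_force: [1.3, -0.5, 0.3]
width: 0.0175
finger_force: 0.0
time: 2.0
tool_pos: [0.4449, 0.0887, 0.1987]
ee_rot: [-3.141, 0.004, -0.317]
wrist_force: [0.3, -1.2, 0.4]
width: 0.0005
finger_force: 0.0
```

```bash
cat >> h.py <<'E'
from scipy.spatial.transform import Rotation as R
import cv2
def wshot(name):
    o=robot.get_obs();p,d=robot.snapshot("wrist");cv2.imwrite(f"pics/{name}.png",p[...,::-1])
    np.savez(name,pos=o["tool_pos"],rot=o["ee_rot"]);np.save(name+"_d",d);return o
def wray(name,u,v):
    s=np.load(name+".npz");c=robot.calibration("wrist");K=np.array(c["mtx"]);H=np.array(c["hand_eye"])
    x,y=u-K[0,2],v-K[1,2];r=np.hypot(x,y);t=r/K[0,0]
    d=np.array([x/r*np.sin(t),y/r*np.sin(t),np.cos(t)])
    M=R.from_euler("xyz",s["rot"]).as_matrix()
    return s["pos"]+M@H[:3,3],M@H[:3,:3]@d
def w_at_z(name,u,v,z):
    o,d=wray(name,u,v);return (o+d*(z-o[2])/d[2]).round(4)
E
python3 - <<'E'
from h import *
o=wshot("w1");print(o["time"],o["tool_pos"].round(4),o["ee_rot"].round(4))
for q in("guard_pocket","start_top"):print(q,[(np.round(b["bbox"]).tolist(),round(b["p"],2)) for b in robot.boxes_of(q,"wrist")][:2])
print(np.round(robot.calibration("wrist")["mtx"],1).tolist())
E
```

```text
2.0 [0.4449 0.0887 0.1987] [-3.141   0.0036 -0.3172]
guard_pocket [([198.0, 156.0, 268.0, 230.0], 0.63)]
start_top [([100.0, 181.0, 126.0, 204.0], 0.71), ([538.0, 94.0, 596.0, 143.0], 0.33)]
[[309.7, 0.0, 324.4], [0.0, 309.7, 199.1], [0.0, 0.0, 1.0]]
```

View pics/w1.png

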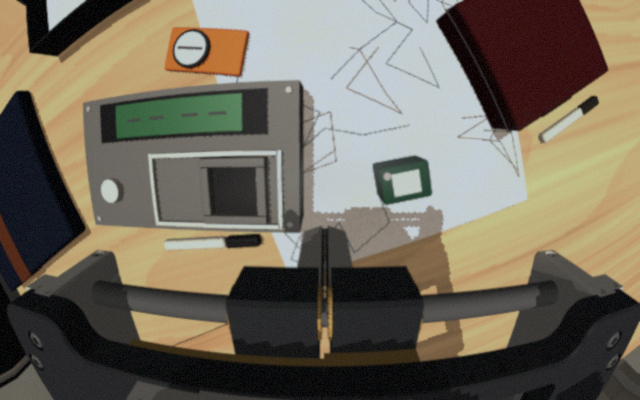

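The wrist picture shows the pocket around (236,191), the start key at (111,191) and the closed fingers at (322,230). Next I'll compare these with the top-view estimates.

```bash
python3 - <<'E'
from h import *
for k,u,v,z in[("start",111,191,.07),("pocket",237,192,.063),("c+y+x",84,101,.06),("c-y+x",304,80,.06),("c-y-x",303,231,.06),("c+y-x",96,225,.06)]:print(k,w_at_z("w1",u,v,z))
f=lambda x,y:(x/2.5+80,y/2.5+110)
for k,w,t in [("pocket",(237,192),(388,338)),("start",(111,191),(199,286))]:
    A=[];y=[]
    for o,d in(wray("w1",*w),ray("top",*f(*t))):
        d=d/np.linalg.norm(d);P=np.eye(3)-np.outer(d,d);A.append(P);y.append(P@o)
    print("tri",k,np.linalg.lstsq(np.vstack(A),np.hstack(y),rcond=None)[0].round(4))
im=cv2.imread("pics/w1.png");cv2.imwrite("pics/w1c.png",cv2.resize(im[70:250,80:320],None,fx=3,fy=3,interpolation=2))
E
```

```text
start [0.5269 0.3139 0.07  ]
pocket [0.4756 0.1699 0.063 ]
c+y+x [0.6411 0.3204 0.06  ]
c-y+x [0.5559 0.0727 0.06  ]
c-y-x [0.4161 0.1212 0.06  ]
c+y-x [0.4977 0.3706 0.06  ]
tri pocket [0.4779 0.1666 0.0752]
tri start [0.5277 0.3152 0.0689]
```

View pics/w1c.png

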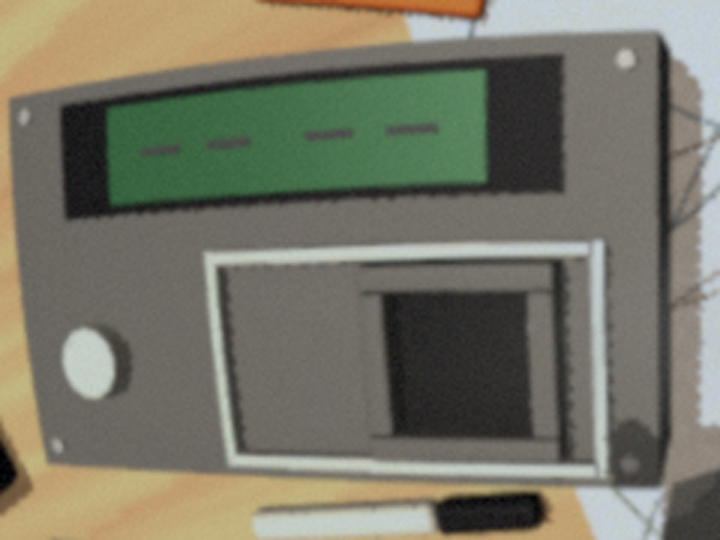

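```bash
python3 - <<'E'
from h import *
ey=np.array([.3146,.949]);ex=np.array([.949,-.3146]);w=np.array([.476,.159])
def g(k,p): print(k,p,"along ey",((p[:2]-w)@ey).round(4),"ex",((p[:2]-w)@ex).round(4))
g("wrist rim centre",w_at_z("w1",80+456/3,70+364/3,.073))
f=lambda x,y:(x/2.5+80,y/2.5+110)
# rim inner edges in top crop
for k,p in[("top outer +y",(347,333)),]: g(k,at_z("top",*f(*p),.073))
g("top floor",at_z("top",*f(388,338),.063)); g("top rimlevel",at_z("top",*f(388,338),.073))
g("wrist guard +y outer edge",w_at_z("w1",80+365/3,70+360/3,.073))
g("wrist guard -y outer edge",w_at_z("w1",80+557/3,70+360/3,.073))
E
```

```text
wrist rim centre [0.4791 0.1709 0.073 ] along ey 0.0123 ex -0.0008
top outer +y [0.48462387 0.19952452 0.073     ] along ey 0.0412 ex -0.0046
top floor [0.4800545  0.16980969 0.063     ] along ey 0.0115 ex 0.0004
top rimlevel [0.47893715 0.16804039 0.073     ] along ey 0.0095 ex -0.0001
wrist guard +y outer edge [0.4904 0.2006 0.073 ] along ey 0.044 ex 0.0006
wrist guard -y outer edge [0.4698 0.1389 0.073 ] along ey -0.021 ex 0.0004
```

```bash
python3 -m handwheel '[[[0,0,0],[0.35,0.81,0],1],[[0,0,0],[0.34,0.81,-0.4],1],[[0,0,0],[0,0,-0.5],1],[[0,0,0],[0,0,-0.4],1],[[0,0,0],[0,0,0],1]]'; python3 -m handwheel '[[[0,0,0],[0,0,0],1],[[0,0,0],[0,0,0],1]]'
```

```text
time: 2.65
tool_pos: [0.4779, 0.1634, 0.1328]
ee_rot: [3.138, 0.005, -0.327]
wrist_force: [0.1, 0.4, -0.4]
width: 0.0005
finger_force: 0.0
time: 2.85
tool_pos: [0.4808, 0.1646, 0.1376]
ee_rot: [-3.14, -0.003, -0.326]
wrist_force: [-0.4, 0.1, -0.4]
width: 0.0007
finger_force: 0.0
```

```bash
python3 -m handwheel '[[[0,0,0],[0,0.09,0],1],[[0,0,0],[0,0,-0.4],1],[[0,0,0],[0,0,-0.2],1],[[0,0,0],[0,0,0],1]]'; python3 -m handwheel '[[[0,0,0],[0,0,0],1]]'; python3 -m handwheel '[[[0,0,0],[0,0,0],1]]';python3 - <<'E'
from h import *
o=wshot("w2");print(o["tool_pos"])
im=cv2.imread("pics/w2.png");cv2.imwrite("pics/w2c.png",cv2.resize(im[120:300,180:420],None,fx=3,fy=3,interpolation=2))
E
```

```text
time: 3.25
tool_pos: [0.4786, 0.1697, 0.1042]
ee_rot: [3.14, 0.003, -0.324]
wrist_force: [0.1, -0.3, -0.7]
width: 0.0004
finger_force: 0.0
time: 3.35
tool_pos: [0.4798, 0.17, 0.1058]
ee_rot: [-3.142, -0.0, -0.324]
wrist_force: [-0.2, -0.4, 0.0]
width: 0.0003
finger_force: 0.0
time: 3.45
tool_pos: [0.4802, 0.1701, 0.1064]
ee_rot: [-3.141, -0.001, -0.324]
wrist_force: [-0.0, -0.5, -0.9]
width: 0.0004
finger_force: 0.0
[0.48019209 0.17007769 0.1064169 ]
```

View pics/w2c.png

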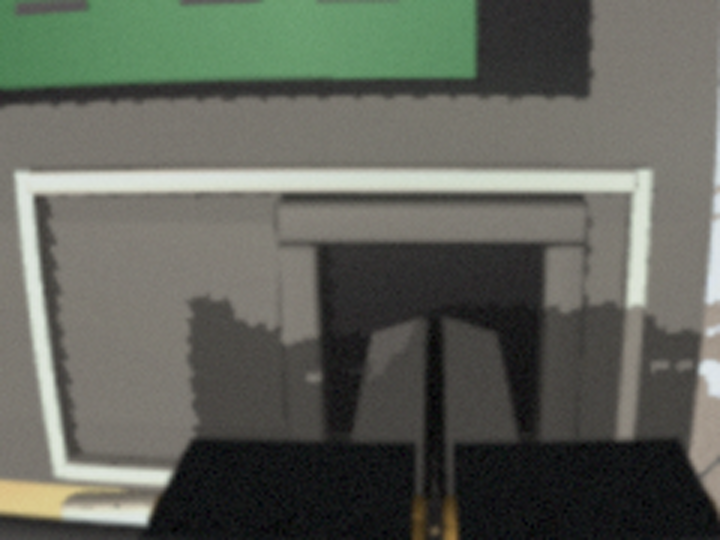

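The fingertips (crop 433,320) are centred in the pocket, between 320 and 545. I'll go down into it and slide along the clock's +y.

```bash
python3 -m handwheel '[[[0,0,0],[0,0,-0.14],1],[[0,0,0],[0,0,-0.14],1],[[0,0,0],[0,0,0],1],[[0,0,0],[0,0,0],1],[[0,0,0],[0,0,0],1]]'; python3 -m handwheel '[[[0,0,0],[0.045,0.135,0],1],[[0,0,0],[0.045,0.135,0],1],[[0,0,0],[0,0,0],1]]'
```

```text
time: 4.0
tool_pos: [0.4797, 0.1699, 0.0915]
ee_rot: [3.142, -0.0, -0.324]
wrist_force: [-0.2, 0.0, 0.5]
width: 0.0003
finger_force: 0.0
time: 4.3
tool_pos: [0.4846, 0.1844, 0.0917]
ee_rot: [-3.141, -0.0, -0.323]
wrist_force: [0.5, -0.0, 0.7]
width: 0.0005
finger_force: 0.0
```

```bash
python3 -m handwheel '[[[0,0,0],[0.045,0.135,0],1],[[0,0,0],[0.045,0.135,0],1],[[0,0,0],[0.045,0.135,0],1],[[0,0,0],[0,0,0],1],[[0,0,0],[0,0,0],1]]'; python3 -m handwheel '[[[0,0,0],[0.045,0.135,0],1],[[0,0,0],[0.045,0.135,0],1],[[0,0,0],[0,0,0],1],[[0,0,0],[0,0,0],1]]'
```

```text
time: 4.8
tool_pos: [0.4909, 0.2043, 0.0914]
ee_rot: [-3.141, 0.0, -0.324]
wrist_force: [-0.3, 1.2, -0.3]
width: 0.0008
finger_force: 0.0
time: 5.2
tool_pos: [0.4955, 0.2177, 0.0915]
ee_rot: [-3.141, -0.0, -0.324]
wrist_force: [0.0, -0.4, 0.1]
width: 0.0005
finger_force: 0.0
```

```bash
python3 -m handwheel '[[[0,0,0],[0.03,0.09,0],1],[[0,0,0],[0.022,0.066,0],1],[[0,0,0],[0,0,0],1],[[0,0,0],[0,0,0],1]]'; python3 -m handwheel '[[[0,0,0],[0.02,0.06,0],1],[[0,0,0],[0,0,0],1],[[0,0,0],[0,0,0],1]]'; python3 - <<'E'
from h import *
o=wshot("w3");print(o["tool_pos"])
im=cv2.imread("pics/w3.png");cv2.imwrite("pics/w3c.png",cv2.resize(im[120:300,240:480],None,fx=3,fy=3,interpolation=2))
E
```

```text
time: 5.6
tool_pos: [0.4981, 0.2253, 0.0915]
ee_rot: [-3.141, -0.0, -0.324]
wrist_force: [0.3, -0.7, 0.3]
width: 0.0004
finger_force: 0.1
time: 5.9
tool_pos: [0.4991, 0.2281, 0.0916]
ee_rot: [-3.141, -0.0, -0.324]
wrist_force: [-0.0, -1.1, 0.2]
width: 0.0005
finger_force: 0.3
[0.49907943 0.22807688 0.09156083]
```

View pics/w3c.png

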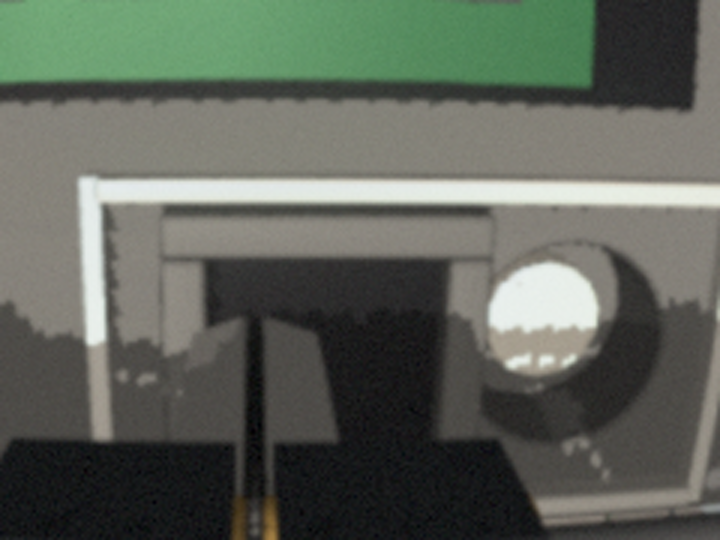

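The picture shows the guard (crop 163–490) nearly open, the rail end at x≈107 and the white key at (545,315). I'll push on gently until it meets the stop.

```bash
python3 -m handwheel '[[[0,0,0],[0.013,0.038,0],1],[[0,0,0],[0,0,0],1],[[0,0,0],[0,0,0],1]]'; python3 -m handwheel '[[[0,0,0],[0.013,0.038,0],1],[[0,0,0],[0,0,0],1],[[0,0,0],[0,0,0],1]]'; python3 - <<'E'
from h import *
o=wshot("w4");print(o["tool_pos"])
g=cv2.imread("pics/w4.png",0)
for n in("w3","w4"):
    g=cv2.GaussianBlur(cv2.imread(f"pics/{n}.png",0),(3,3),0); print(n,g[207,265:330].tolist())
E
```

```text
time: 6.25
tool_pos: [0.4997, 0.2299, 0.0915]
ee_rot: [3.142, 0.0, -0.324]
wrist_force: [0.2, -0.3, -0.2]
width: 0.0004
finger_force: 0.5
time: 6.55
tool_pos: [0.5003, 0.2319, 0.0915]
ee_rot: [-3.141, 0.0, -0.324]
wrist_force: [1.0, -0.8, 1.5]
width: 0.0009
finger_force: 0.5
[0.50033276 0.23188413 0.09149827]
w3 [136, 154, 188, 218, 231, 233, 233, 225, 200, 154, 110, 94, 103, 115, 123, 128, 130, 130, 131, 131, 130, 130, 130, 130, 130, 131, 130, 125, 116, 110, 110, 111, 111, 111, 110, 109, 107, 107, 108, 108, 105, 97, 82, 67, 57, 53, 54, 56, 58, 60, 61, 61, 61, 60, 60, 59, 58, 58, 58, 59, 58, 57, 57, 57, 58]
w4 [130, 131, 131, 130, 129, 130, 132, 143, 169, 202, 225, 233, 234, 231, 217, 179, 128, 99, 102, 114, 121, 127, 130, 131, 131, 130, 129, 126, 118, 112, 109, 110, 112, 113, 112, 111, 111, 111, 111, 110, 107, 98, 84, 68, 59, 56, 57, 58, 59, 60, 60, 60, 59, 57, 57, 58, 58, 58, 58, 58, 58, 57, 55, 55, 55]
```

```bash
python3 -m handwheel '[[[0,0,0],[0.013,0.038,0],1],[[0,0,0],[0,0,0],1],[[0,0,0],[0,0,0],1]]'; python3 - <<'E'
from h import *
o=wshot("w5")
print(cv2.GaussianBlur(cv2.imread("pics/w5.png",0),(3,3),0)[207,270:300].tolist())
E
python3 -m handwheel '[[[0,0,0],[0.013,0.038,0],1],[[0,0,0],[0,0,0],1],[[0,0,0],[0,0,0],1]]'; python3 - <<'E'
from h import *
o=wshot("w6")
print(cv2.GaussianBlur(cv2.imread("pics/w6.png",0),(3,3),0)[207,270:300].tolist())
E
```

```text
time: 6.9
tool_pos: [0.501, 0.2338, 0.0915]
ee_rot: [-3.141, -0.0, -0.324]
wrist_force: [-0.9, -0.8, 1.2]
width: 0.0006
finger_force: 0.5
[131, 130, 130, 131, 131, 137, 158, 194, 221, 232, 234, 233, 221, 187, 140, 105, 99, 109, 118, 124, 128, 129, 125, 118, 112, 111, 112, 112, 112, 112]
time: 7.25
tool_pos: [0.5016, 0.2357, 0.0915]
ee_rot: [-3.141, 0.0, -0.324]
wrist_force: [0.3, -0.9, 1.0]
width: 0.0008
finger_force: 0.5
[130, 130, 131, 131, 131, 131, 131, 132, 136, 155, 190, 220, 232, 234, 233, 228, 202, 153, 112, 102, 110, 119, 122, 117, 111, 109, 111, 112, 113, 113]
```

```bash
python3 -m handwheel '[[[0,0,0],[0.013,0.038,0],1],[[0,0,0],[0,0,0],1],[[0,0,0],[0,0,0],1]]'; python3 - <<'E'
from h import *
o=wshot("w7")
im=cv2.imread("pics/w7.png");cv2.imwrite("pics/w7c.png",cv2.resize(im[120:300,240:480],None,fx=3,fy=3,interpolation=2))
print(cv2.GaussianBlur(cv2.imread("pics/w7.png",0),(3,3),0)[207,270:300].tolist())
E
```

```text
time: 7.6
tool_pos: [0.5023, 0.2376, 0.0915]
ee_rot: [-3.141, -0.0, -0.324]
wrist_force: [-0.3, 0.4, 0.6]
width: 0.0005
finger_force: 0.5
[131, 131, 130, 130, 131, 131, 131, 131, 132, 132, 132, 135, 151, 181, 213, 229, 234, 235, 233, 220, 181, 128, 97, 96, 103, 108, 111, 113, 114, 113]
```

View pics/w7c.png

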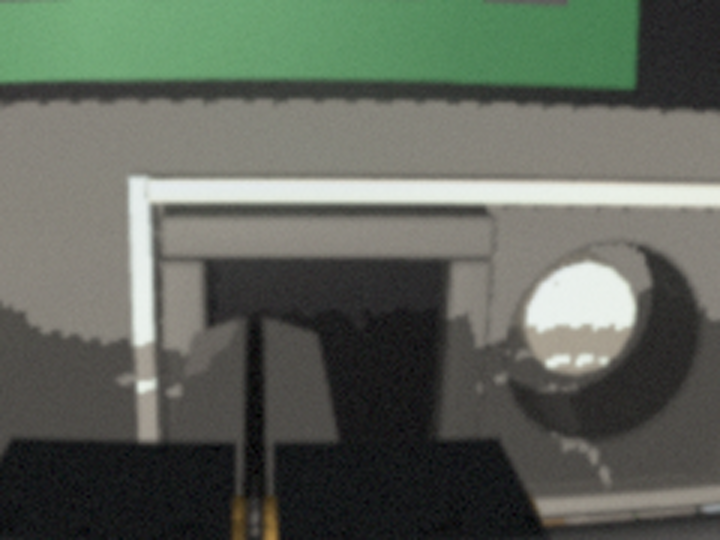

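The guard is nearly at the rail end (gap of about 1.5 mm), the well is fully uncovered and the key is at crop (580,318). I'll work out the key position and check the clock hasn't moved.

```bash
python3 - <<'E'
from h import *
print("key w7",w_at_z("w7",240+580/3,120+318/3,.042),"mouth",w_at_z("w7",240+598/3,120+341/3,.06))
print("key w3",w_at_z("w3",240+543/3,120+320/3,.042),"mouth",w_at_z("w3",240+560/3,120+341/3,.06))
o1,d1=wray("w7",240+580/3,120+318/3);o2,d2=wray("w3",240+543/3,120+320/3)
p,d=robot.snapshot("top");cv2.imwrite("pics/top1.png",p[...,::-1])
for q in("start_top","key_top"):
    for n in("top",):
        b=robot.boxes_of(q,n)[:1];print(q,b)
        if b:
            x=b[0]["bbox"];print(at_z(n,(x[0]+x[2])/2,(x[1]+x[3])/2,.07 if q[0]=="s" else .042))
E
```

```text
key w7 [0.4764 0.1628 0.042 ] mouth [0.4779 0.1643 0.06  ]
key w3 [0.476  0.1624 0.042 ] mouth [0.4778 0.1635 0.06  ]
start_top []
key_top [{'bbox': [235.2, 237.8, 249.6, 256.1], 'p': 0.73}]
[0.47808304 0.15926836 0.042     ]
```

```bash
python3 -m handwheel '[[[0,0,0],[-0.025,-0.076,0],1],[[0,0,0],[0,0,0.3],1],[[0,0,0],[0,0,0.35],1],[[0,0,0],[-0.23,-0.72,0],1],[[0,0,0],[-0.25,-0.72,0],1]]'; python3 -m handwheel '[[[0,0,0],[0,0,0],1],[[0,0,0],[0,0,0],1],[[0,0,0],[0,0,0],1]]'; python3 - <<'E'
from h import *
o=wshot("w8");print(o["tool_pos"])
im=cv2.imread("pics/w8.png");cv2.imwrite("pics/w8c.png",cv2.resize(im[120:300,180:420],None,fx=3,fy=3,interpolation=2))
E
```

```text
time: 8.3
tool_pos: [0.4778, 0.1617, 0.1262]
ee_rot: [-3.14, -0.003, -0.322]
wrist_force: [0.1, 0.2, -0.3]
width: 0.0003
finger_force: 0.0
time: 8.6
tool_pos: [0.4776, 0.1624, 0.1248]
ee_rot: [-3.14, -0.001, -0.324]
wrist_force: [0.3, -0.1, -0.4]
width: 0.0005
finger_force: 0.0
[0.47761775 0.16239712 0.12480139]
```

View pics/w8c.png

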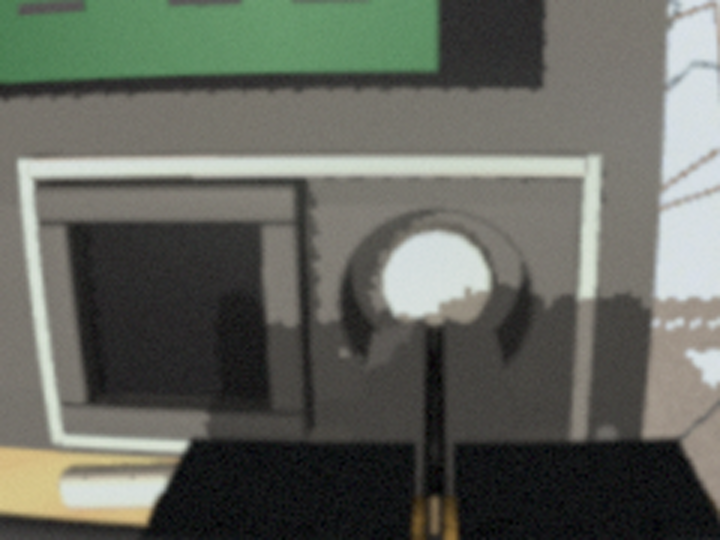

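The fingers (column 435) line up with the key (437), so I'll descend into the well.

```bash
python3 -m handwheel '[[[0,0,0],[0,-0.015,-0.3],1],[[0,0,0],[0,0,-0.4],1],[[0,0,0],[0,0,-0.35],1],[[0,0,0],[0,0,0],1],[[0,0,0],[0,0,0],1]]'; python3 -m handwheel '[[[0,0,0],[0,0,-0.08],1],[[0,0,0],[0,0,0],1],[[0,0,0],[0,0,0],1]]'
```

```text
time: 9.15
tool_pos: [0.4771, 0.1616, 0.0715]
ee_rot: [3.141, 0.001, -0.323]
wrist_force: [0.5, 0.4, 0.8]
width: 0.0004
finger_force: 0.0
time: 9.45
tool_pos: [0.4774, 0.1611, 0.0682]
ee_rot: [-3.141, -0.001, -0.324]
wrist_force: [-0.7, -0.3, -0.6]
width: 0.0004
finger_force: 0.0
```

```bash
python3 -m handwheel '[[[0,0,0],[0,0,-0.06],1],[[0,0,0],[0,0,0],1],[[0,0,0],[0,0,0],1]]'; python3 -m handwheel '[[[0,0,0],[0,0,-0.05],1],[[0,0,0],[0,0,0],1],[[0,0,0],[0,0,0],1]]';  python3 -m handwheel '[[[0,0,0],[0,0,-0.03],1],[[0,0,0],[0,0,0],1],[[0,0,0],[0,0,0],1]]'
```

```text
time: 9.75
tool_pos: [0.4777, 0.1611, 0.0652]
ee_rot: [-3.141, -0.002, -0.325]
wrist_force: [1.3, 1.3, 2.8]
width: 0.0004
finger_force: 1.2
time: 10.05
tool_pos: [0.4777, 0.1611, 0.0626]
ee_rot: [-3.141, -0.002, -0.325]
wrist_force: [1.6, -0.2, 4.3]
width: 0.0006
finger_force: 2.0
time: 10.35
tool_pos: [0.4777, 0.1611, 0.0612]
ee_rot: [-3.141, -0.002, -0.324]
wrist_force: [0.3, 1.5, 6.4]
width: 0.0004
finger_force: 3.0
```

```bash
python3 -m handwheel '[[[0,0,0],[0,0,-0.025],1],[[0,0,0],[0,0,0],1],[[0,0,0],[0,0,0],1]]'; python3 -m handwheel '[[[0,0,0],[0,0,-0.02],1],[[0,0,0],[0,0,0],1],[[0,0,0],[0,0,0],1]]'
```

```text
time: 10.65
tool_pos: [0.4777, 0.1611, 0.0611]
ee_rot: [-3.141, -0.002, -0.324]
wrist_force: [-0.5, 0.4, 9.9]
width: 0.0006
finger_force: 5.5
time: 10.95
tool_pos: [0.4777, 0.1611, 0.061]
ee_rot: [-3.141, -0.002, -0.324]
wrist_force: [-3.9, 0.0, 16.0]
width: 0.0001
finger_force: 7.6
```

The key has bottomed out: z has stopped at 0.061 while the force climbs. I'll hold it there, then rise.

```bash
python3 -m handwheel '[[[0,0,0],[0,0,0],1],[[0,0,0],[0,0,0],1],[[0,0,0],[0,0,0],1],[[0,0,0],[0,0,0],1],[[0,0,0],[0,0,0],1]]'; python3 -m handwheel '[[[0,0,0],[0,0,0],1],[[0,0,0],[0,0,0],1],[[0,0,0],[0,0,0],1],[[0,0,0],[0,0,0],1],[[0,0,0],[0,0,0],1]]'
python3 -m handwheel '[[[0,0,0],[0,0,0],1],[[0,0,0],[0,0,0],1],[[0,0,0],[0,0,0],1]]'
python3 -m handwheel '[[[0,0,0],[0,0,0.1],1],[[0,0,0],[0,0,0.3],1],[[0,0,0],[0,0,0.5],1],[[0,0,0],[0,0,0.4],1],[[0,0,0],[0,0,0],1]]'; python3 -m handwheel '[[[0,0,0],[0,0,0],1],[[0,0,0],[0,0,0],1]]'
```

```text
time: 11.45
tool_pos: [0.4777, 0.1611, 0.0611]
ee_rot: [-3.141, -0.002, -0.324]
wrist_force: [-3.0, 0.3, 15.1]
width: 0.0004
finger_force: 7.6
time: 11.95
tool_pos: [0.4777, 0.1611, 0.0611]
ee_rot: [-3.141, -0.002, -0.324]
wrist_force: [-2.3, -0.3, 15.2]
width: 0.0003
finger_force: 7.6
time: 12.25
tool_pos: [0.4777, 0.1611, 0.061]
ee_rot: [-3.141, -0.002, -0.324]
wrist_force: [-3.3, -0.7, 15.5]
width: 0.0006
finger_force: 7.6
time: 12.75
tool_pos: [0.478, 0.161, 0.1251]
ee_rot: [-3.14, -0.003, -0.324]
wrist_force: [0.3, 1.1, 0.3]
width: 0.0002
finger_force: 0.0
time: 12.95
tool_pos: [0.4756, 0.1606, 0.121]
ee_rot: [3.139, 0.004, -0.325]
wrist_force: [0.5, -0.2, -0.0]
width: 0.0006
finger_force: 0.0
```

```bash
python3 -m handwheel '[[[0,0,0],[0.2,0.6,0],1],[[0,0,0],[0.2,0.61,0],1],[[0,0,0],[0,0,0],1],[[0,0,0],[0,0,0],1],[[0,0,0],[0,0,-0.2],1]]'; python3 -m handwheel '[[[0,0,0],[0,0,0],1],[[0,0,0],[0,0,-0.2],1],[[0,0,0],[0,0,-0.2],1],[[0,0,0],[0,0,0],1],[[0,0,0],[0,0,0],1]]'
```

```text
time: 13.45
tool_pos: [0.4973, 0.2209, 0.1134]
ee_rot: [-3.141, -0.001, -0.325]
wrist_force: [0.1, -0.0, 0.2]
width: 0.0006
finger_force: 0.0
time: 13.95
tool_pos: [0.4967, 0.2211, 0.0926]
ee_rot: [3.141, 0.001, -0.325]
wrist_force: [0.4, 0.6, -0.3]
width: 0.0004
finger_force: 0.0
```

```bash
python3 -m handwheel '[[[0,0,0],[-0.049,-0.148,0],1],[[0,0,0],[-0.049,-0.148,0],1],[[0,0,0],[-0.049,-0.148,0],1],[[0,0,0],[-0.049,-0.148,0],1],[[0,0,0],[0,0,0],1]]'; python3 -m handwheel '[[[0,0,0],[-0.049,-0.148,0],1],[[0,0,0],[-0.049,-0.148,0],1],[[0,0,0],[-0.049,-0.148,0],1],[[0,0,0],[-0.049,-0.148,0],1],[[0,0,0],[0,0,0],1]]'; python3 -m handwheel '[[[0,0,0],[-0.049,-0.148,0],1],[[0,0,0],[0,0,0],1],[[0,0,0],[0,0,0],1],[[0,0,0],[0,0,0],1]]';python3 - <<'E'
from h import *
o=wshot("w9");print(o["tool_pos"])
im=cv2.imread("pics/w9.png");cv2.imwrite("pics/w9c.png",cv2.resize(im[120:300,180:420],None,fx=3,fy=3,interpolation=2))
print(cv2.GaussianBlur(cv2.imread("pics/w9.png",0),(3,3),0)[195,320:400].tolist())
E
```

```text
time: 14.45
tool_pos: [0.4871, 0.1907, 0.0937]
ee_rot: [3.141, -0.001, -0.326]
wrist_force: [-0.0, -0.0, 0.8]
width: 0.0007
finger_force: 0.1
time: 14.95
tool_pos: [0.4771, 0.161, 0.0933]
ee_rot: [3.14, -0.0, -0.326]
wrist_force: [1.3, 0.1, 0.5]
width: 0.0006
finger_force: 0.2
time: 15.35
tool_pos: [0.4746, 0.1546, 0.0928]
ee_rot: [3.141, 0.001, -0.324]
wrist_force: [0.0, 0.3, -0.1]
width: 0.0001
finger_force: 0.0
[0.47464597 0.15456089 0.09280342]
[123, 124, 124, 124, 123, 123, 123, 123, 124, 124, 124, 123, 122, 123, 123, 123, 123, 122, 122, 122, 123, 123, 123, 122, 123, 123, 122, 122, 123, 122, 122, 123, 118, 105, 89, 81, 87, 102, 114, 118, 119, 120, 120, 119, 117, 116, 116, 125, 154, 191, 214, 220, 220, 216, 195, 151, 115, 108, 115, 120, 120, 120, 121, 121, 121, 121, 120, 119, 119, 119, 119, 120, 121, 121, 121, 121, 122, 129, 149, 175]
```

View pics/w9c.png

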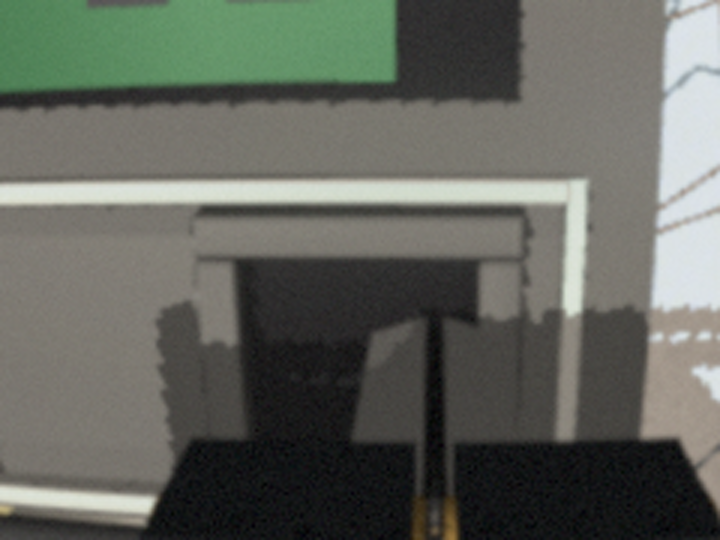

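The guard's right edge (crop 523) is about 9 mm from the rail end (567), so I'll keep pushing home.

```bash
python3 -m handwheel '[[[0,0,0],[-0.025,-0.076,0],1],[[0,0,0],[-0.025,-0.076,0],1],[[0,0,0],[0,0,0],1],[[0,0,0],[0,0,0],1]]'; python3 -m handwheel '[[[0,0,0],[-0.008,-0.023,0],1],[[0,0,0],[0,0,0],1],[[0,0,0],[0,0,0],1]]';python3 - <<'E'
from h import *
o=wshot("w10")
print(cv2.GaussianBlur(cv2.imread("pics/w10.png",0),(3,3),0)[195,345:380].tolist())
E
```

```text
time: 15.8
tool_pos: [0.4722, 0.1469, 0.0932]
ee_rot: [3.141, 0.0, -0.325]
wrist_force: [-0.1, 0.7, 1.0]
width: 0.0002
finger_force: 0.2
time: 16.1
tool_pos: [0.4722, 0.1464, 0.0934]
ee_rot: [-3.141, -0.0, -0.324]
wrist_force: [0.4, 2.5, 0.9]
width: 0.0003
finger_force: 1.0
[121, 121, 121, 120, 120, 116, 107, 103, 119, 154, 189, 210, 216, 216, 209, 188, 152, 119, 108, 113, 118, 119, 119, 119, 119, 119, 119, 120, 120, 121, 121, 121, 120, 120, 120]
```

The push force has risen to 2.5 N and the rail gap is about 2 px, the same as at the open stop, so the guard is home. I'll back off, lift and verify.

```bash
python3 -m handwheel '[[[0,0,0],[0.04,0.12,0],1],[[0,0,0],[0,0,0.4],1],[[0,0,0],[0,0,0.7],1],[[0,0,0],[-0.2,-0.6,0.7],1],[[0,0,0],[-0.3,-0.9,0.7],1]]'; python3 -m handwheel '[[[0,0,0],[-0.2,-0.8,0],1],[[0,0,0],[0,0,0],1],[[0,0,0],[0,0,0],1],[[0,0,0],[0,0,0],1]]';python3 - <<'E'
from h import *
p,d=robot.snapshot("top");cv2.imwrite("pics/top2.png",p[...,::-1])
a=cv2.imread("pics/top0.png")[160:310,120:300];b=p[160:310,120:300,::-1]
cv2.imwrite("pics/cmp.png",cv2.resize(np.hstack([a,b]),None,fx=2.2,fy=2.2,interpolation=2))
E
```

```text
time: 16.65
tool_pos: [0.4514, 0.0838, 0.2145]
ee_rot: [3.141, -0.001, -0.322]
wrist_force: [0.8, -1.9, 0.2]
width: 0.0007
finger_force: 0.0
time: 17.05
tool_pos: [0.4412, 0.0445, 0.2122]
ee_rot: [3.141, 0.001, -0.324]
wrist_force: [-0.6, 0.2, -0.6]
width: 0.0005
finger_force: 0.0
```

View pics/cmp.png

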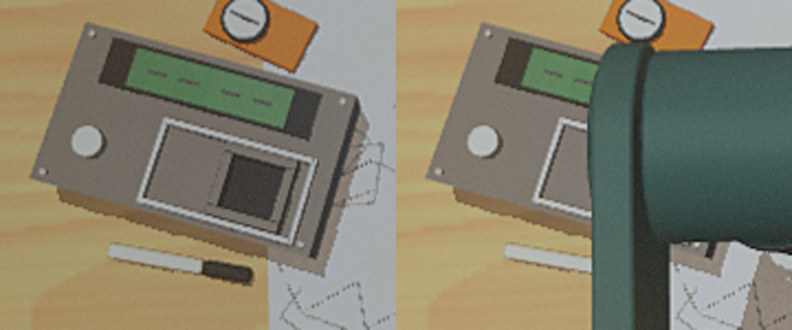

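The start key, clock corners, marker and compass are at the same pixels as before, and the arm is clear of everything. Handing in.

```bash
python3 -c "
from bench import robot
print(robot.close_job())"
```

```text
the job is handed in; nothing more can be done
None
```

I slid the guard open, held the reset key fully down for over 1.3 s and let it rise, then slid the guard home to its stop; the start key was not touched, the clock, compass and marker_a show no movement where visible in the last picture, and the job is handed in (no verdict came back).

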